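# Load a wood block into the corner of a drilling jig and hold it there

### The arm

A 6-joint arm with a two-finger parallel gripper is mounted at the origin on a cart in front of the work surface, level with it; the furniture and walls round the work are solid. World frame = base frame: x ahead of the robot, y to its left, z up, the work surface at z = 0. Lengths are in m, angles in rad, forces in N, time in s.
With the tool pointing down it reaches from about 0.275 to 0.75 m from the base axis. Payload 10.2 kg.
Tool frame: the origin (TCP) lies where the fingers leave the gripper's body, on its centre line; the fingertips stand 73 mm ahead of it and the grasp point (between the pads) lies 54 mm ahead of it; z points along the fingers, y is the line along which they close (so a half turn about z gives the same grasp; the last joint's range is limited). The gripper opens to 85 mm and grips with 20 to 120 N. Pads are 22 mm wide; open, the fingers measure 114 mm over their backs; the gripper's body (76 mm by 85 mm) begins 54 mm behind the grasp point. The pads swing forward as they close: fully open they stand 13 mm farther back than shut.
Start: joints at [-1.404, 0.313, 1.498, -0, 1.331, -0.223], TCP at [0.199, -0.486, 0.304] pointing down, gripper open.
Joint ranges: [-2.94, 2.94], [-0.97, 2.17], [0.19, 2.56], [-1.23, 4.37], [0.02, 3.11], [-2.88, 2.88]. Speed limits (rad/s): [2.39, 2.39, 3.01, 3.14, 3.14, 3.14].

### API

Orientations are given as [roll, pitch, yaw] about the fixed x, y, z axes, in that order (R = Rz(yaw) Ry(pitch) Rx(roll)).
In Python, from cell import env gives the robot as it stands.
- The arm moves only by the tool move_arm, never from a script. Its arguments are lists of equal length, an entry for each row: "linear": the shift along the world's x, y, z in mm, a list of three; "twist": the turn, a rotation vector about the world's x, y, z in degrees, a list of three. In form: {"linear": [[dx, dy, dz], ...], "twist": [[wx, wy, wz], ...]}. A call has 1 to 12 rows; each row shifts and turns the commanded pose from where the row before left it; what a row does not reach is not made up. A row lasts 1/10 s, in which the tool goes at most 50 mm and 8.59 degrees, less where a joint would pass 70% of its speed; a pose out of reach is approached as far as the arm can. A call with a gripper value outside its range is refused whole. "fingers" is the closure, from 0 (fully open) to 1 (shut), set as the call begins (left out, the last holds). The fingers move at their own pace and stop on an object; "grip_force" is the grip in N (left out, the last holds). Time passes only in rows, so rows that do not move let the fingers close. It gives the time, the measured TCP pose, the force, the opening and the grip force at its end, in the units of the state.
- env.observe(): the state, without advancing time (a new reading comes with each control period).
- env.camera(name): name is "scene" or "top" or "wrist"; returns (picture, depth): 384x512x3 uint8, red, green, blue; 384x512 float32, m along the optical axis (not along the pixel's ray), 0 where there is no reading.
- env.get_calibration(name): a dict with "mtx" (3x3 intrinsics, pixels), "rvec" (rotation vector, rad) and "tvec" (3), from world to camera coordinates, as OpenCV has them; the wrist camera has in their place "hand_eye" (4x4, takes a point from camera to tool coordinates, whose origin is the TCP and whose axes are the flange's). Camera axes: x right, y down, z forward; pixel columns grow to the right and rows downward; lengths in m; the calibration is good to about 2 mm. A picture is of the moment at which its call begins: read the wrist's pose just before it. get_calibration takes no time and is no camera call.
- env.sign_off(): hands the job in; it is judged then, once.
The state is a dict: "t": time; "qpos": joint angles; "dq": joint speeds; "joint_torque": joint torques, N m; "position": TCP position; "eef_rot": TCP orientation; "ft_force": force on the tool from outside, world axes, zero at the start; "moment": the same for the moment, N m; "grip_width": opening from 0.0 (shut) to 1.0 (fully open); "finger_force": force on a finger pad.
Only numpy, scipy, OpenCV 4.12 (cv2) and the standard library are available. Lean on these libraries where they do the work, as an engineer would, in place of code of your own. Each camera call takes 0.05 s, during which the arm holds its last target. There are 200 camera calls.

### The job

Pick up the long square-section wood block and load it into the drilling jig: lying flat on the bed, one long side tight along the two-piece side fence and one end tight against the end stop. Finish while still holding it there in the gripper, pressing it steadily (light hand pressure, no forcing) against the fence and the end stop at once, as for drilling; do not let go. Leave the other things where they are.

Things in the scene. Friction and masses are not known exactly. Their poses are not given: they have to be found in the camera images.
- work_block: the workpiece: light wood block of square section, 100 x 30 x 30 mm, about 60 g, loose on the bench. Origin at the centre of its underside; x along its length, z up. The two ends are alike.
- drill_jig: the drilling jig, screwed to the bench: plywood bed 120 (x) x 170 (y) x 12 mm with aluminium stops 20 mm high on top (plus 3 mm screw heads). Origin at the centre of the bed's underside, z up. The side fence stands at the bed's +x edge and runs along y, the end stop at the +y end; the -x and -y sides are open. The seated block lies with its length along jig y, its origin at jig (15, 10, 12) mm.
- jig_corner (a point): the corner of the nest, at bed height: where the planes of the inner faces of side fence and end stop meet; jig (30, 60, 12) mm, axes as the jig's. The block belongs on the -x, -y side of it.
- side_fence: fixed aluminium side fence in two pieces in line along jig y, inner faces at jig x = +30 mm, 18 mm thick (x), 20 mm high; pieces cover jig y = -46 to -16 and +36 to +56 mm. The 52 mm gap between them, facing the middle of the seated block, leaves room for a gripper finger. Origin on the bed at jig (39, 10, 12) mm, axes as the jig's.
- end_stop: fixed aluminium end stop, 32 (x) x 16 (y) x 20 mm high, inner face at jig y = +60 mm, covers jig x = -8 to +24 mm. Origin at the centre of its underside, jig (8, 68, 12) mm, axes as the jig's.
- flat_offcut: bystander: another, flatter wood offcut 90 x 45 x 22 mm, not the workpiece; origin at the centre of its underside, x along its length
- wax_tin: bystander: round tin with a red lid, 77 mm across, 39 mm high; origin at the centre of its underside
- tape_measure: bystander: yellow tape measure 73 x 38 x 66 mm; origin at the centre of its underside
- try_square: bystander: try square 115 x 174 x 18 mm lying flat; origin at the centre of its underside
Mind the look-alikes: they are no part of the job. What is shaped like the work_block but red is not meant.

How it is judged:
By the outcome, as a careful person would: the job done as asked, in the order asked, and still so for the second after the job is handed in, while the arm keeps its last pose, push and grip.
It also fails if it takes over 61 s, if anything falls off the work surface, if the arm or the gripper's body presses on something with over 40 N, if the wrist force passes 120 N, or if a joint passes its speed limit or range.

## Working session

There is one attempt and no reset: what is moved stays moved. The work goes in short steps, Python scripts to look and compute and a tool call to move; the robot and the scene stay as the last step left them, time stands still between calls to the robot, and variables do not carry over. Pictures are saved under pics/ and viewed, at most 10 in all, crops included, and the job is handed in when it is done.

Besides the shell and the picture viewer there is one more tool, called after "Call:" in YAML: its name, and indented under it one key for each argument. move_arm: Moves the arm, as the interface text tells. Its arguments: {"type":"object","properties":{"linear":{"type":"array","items":{"type":"array","items":{"type":"number"}}},"twist":{"type":"array","items":{"type":"array","items":{"type":"number"}}},"fingers":{"type":"number"},"grip_force":{"type":"number"}},"required":["linear","twist"]}

```bash
mkdir -p pics
cat > h.py <<'E'
import numpy as np, cv2
from cell import env
def grab(n):
    s=env.observe(); im,d=env.camera(n); np.savez(f'pics/{n}.npz',im=im,d=d,p=s['position'],r=s['eef_rot']); return im,d
def load(n):
    z=np.load(f'pics/{n}.npz'); return z['im'],z['d']
def cam(n):
    c=env.get_calibration(n); K=np.array(c['mtx']); R=cv2.Rodrigues(np.array(c['rvec'],float))[0]; return K,R,np.array(c['tvec'],float).ravel()
def world(n,d):
    K,R,t=cam(n); v,u=np.mgrid[:d.shape[0],:d.shape[1]]
    p=np.stack([(u-K[0,2])/K[0,0]*d,(v-K[1,2])/K[1,1]*d,d],-1); return (p-t)@R
def ray(n,uv,z):
    K,R,t=cam(n); uv=np.atleast_2d(uv).astype(float); q=np.c_[(uv-K[:2,2])/np.diag(K)[:2],np.ones(len(uv))]@R; c=-R.T@t
    return c+q*((z-c[2])/q[:,2])[:,None]
E
python3 - <<'E'
from h import *
for n in('top','scene'):
    im,d=grab(n); cv2.imwrite(f'pics/{n}0.png',im[:,:,::-1])
print(env.observe())
K,R,t=cam('top'); print(K,-R.T@t,R)
E
```

```text
{'t': 0.1, 'qpos': array([-1.40439725e+00,  3.13367741e-01,  1.49833402e+00, -3.60444642e-05,
        1.33102567e+00, -2.23406993e-01]), 'dq': array([ 0.00046167, -0.00177603, -0.00233773, -0.00010124,  0.00037753,
        0.0002509 ]), 'joint_torque': array([ 2.27270197e-03, -4.12896144e+01, -2.60143751e+01, -1.98868033e-04,
        3.01593056e-03,  1.59319410e-05]), 'position': array([ 0.19945892, -0.48547498,  0.30341592]), 'eef_rot': array([-3.14047832e+00, -2.17279629e-04,  3.89814532e-01]), 'ft_force': array([-0.33643342,  0.30344513,  0.34981758]), 'moment': array([ 0.01360096, -0.01620576,  0.01104453]), 'finger_force': 0.0, 'grip_width': 0.9991561005192745}
[[489.4324443    0.         259.46224464]
 [  0.         489.4324443  188.36404535]
 [  0.           0.           1.        ]] [ 0.18867261 -0.30887898  1.41004178] [[-0.0446387  -0.99899668  0.00360899]
 [-0.97773127  0.04294639 -0.20541948]
 [ 0.20505838 -0.01269829 -0.97866737]]
```

View pics/top0.png

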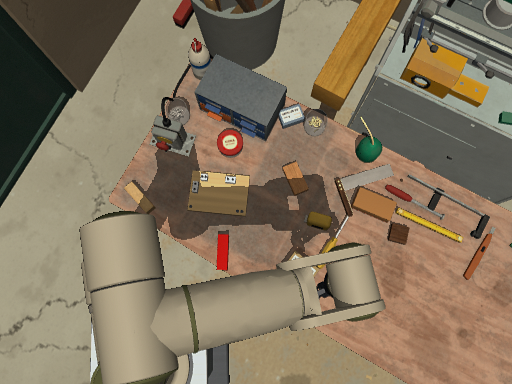

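View pics/scene0.png

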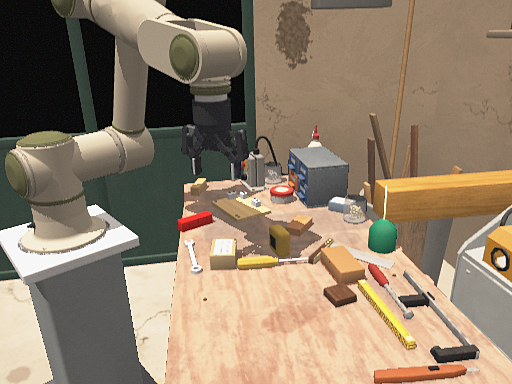

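The top view shows the jig at about (220,193), a light block at (138,196), an orange offcut at (295,178) and the red decoy at (223,251). In the scene view the light block is at (198,185) and the jig at (238,208). Next I enlarge the jig area and measure it.

Run:
```python
from h import *
im,d=load('top'); c=im[150:275,110:345,::-1]
im2,_=load('scene'); c2=im2[160:275,170:330,::-1]
a=cv2.resize(c,None,fx=3.2,fy=3.2,interpolation=cv2.INTER_CUBIC)[:, :752]
cv2.imwrite('pics/c1.png',a)
P=world('top',d)
np.set_printoptions(precision=3,suppress=True)
for uv in [(138,196),(295,178),(210,190),(204,178),(231,180),(193,186),(210,205),(240,205),(170,200),(230,142),(319,219)]: print(uv,P[uv[1],uv[0]])
z=P[:,:,2]
for name,(x0,y0,x1,y1),zl,zh in [('blk',(120,175,162,222),.022,.045),('off',(278,155,312,200),.014,.045),('bed',(180,160,262,222),.006,.018),('stops',(180,160,262,222),.024,.045)]:
    m=np.zeros(z.shape,np.uint8); m[y0:y1,x0:x1]=((z>zl)&(z<zh))[y0:y1,x0:x1]
    cs=cv2.findContours(m,cv2.RETR_EXTERNAL,cv2.CHAIN_APPROX_NONE)[0]
    for k in cs:
        if cv2.contourArea(k)<8: continue
        mm=np.zeros_like(m);cv2.drawContours(mm,[k],-1,1,-1); pts=P[(mm&m)>0]
        r=cv2.minAreaRect((pts[:,:2]*1000).astype(np.float32)); print(name,len(pts),r,'z',np.percentile(pts[:,2],[10,50,90]),pts[:,:2].mean(0), im[(mm&m)>0].mean(0))
```

```text
(138, 196) [0.471 0.023 0.028]
(295, 178) [ 0.506 -0.432  0.019]
(210, 190) [ 0.484 -0.182  0.008]
(204, 178) [ 0.515 -0.168  0.03 ]
(231, 180) [ 0.507 -0.246  0.026]
(193, 186) [ 0.494 -0.135  0.026]
(210, 205) [ 0.438 -0.182  0.016]
(240, 205) [ 0.435 -0.268  0.009]
(170, 200) [ 0.462 -0.063 -0.004]
(230, 142) [ 0.618 -0.247  0.039]
(319, 219) [ 0.377 -0.488  0.062]
blk 357 ((468.8675842285156, 21.631362915039062), (102.35536193847656, 30.287654876708984), 40.22821807861328) z [0.025 0.028 0.032] [0.468 0.021] [157.359 125.796  81.58 ]
off 465 ((507.0801086425781, -431.794189453125), (90.21958923339844, 46.30935287475586), 20.80583381652832) z [0.017 0.021 0.024] [ 0.506 -0.432] [137.099  93.918  56.159]
bed 2028 ((474.1539001464844, -207.49276733398438), (172.14373779296875, 121.22257995605469), 81.64189147949219) z [0.008 0.011 0.015] [ 0.471 -0.209] [138.846 115.083  75.266]
stops 64 ((492.75103759765625, -140.91815185546875), (16.127418518066406, 33.75004196166992), 79.46754455566406) z [0.026 0.031 0.035] [ 0.492 -0.141] [104.672 103.547  99.672]
stops 67 ((508.71722412109375, -242.94696044921875), (29.21982192993164, 18.919139862060547), 83.67510223388672) z [0.027 0.031 0.034] [ 0.508 -0.243] [176.791 180.925 178.537]
stops 46 ((518.9109497070312, -166.47030639648438), (21.003314971923828, 18.145654678344727), 85.77680969238281) z [0.027 0.031 0.033] [ 0.519 -0.168] [160.13  163.087 158.37 ]
```

View pics/c1.png

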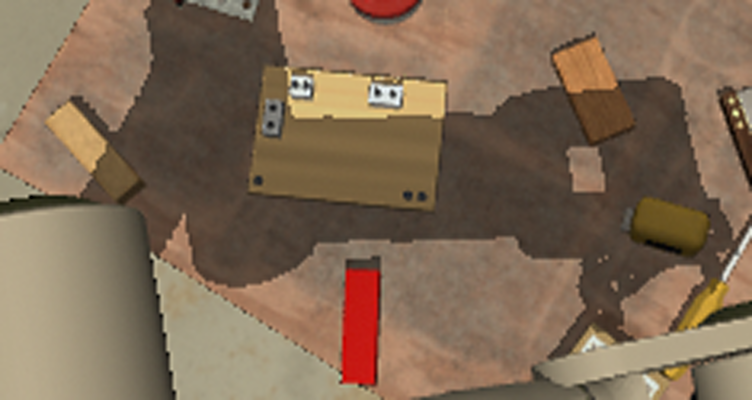

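The crop shows the jig with its fence pieces on the far side and its end stop at left. The light block is at left and is partly in shadow. All sizes match: block 102x30, offcut 90x46, bed 172x121, and the 77 mm between fence pieces. Block centre is (469, 21.6) at 40.2°. Jig origin is (474.4, -207) at yaw about -8°, so the seat is at (490.6, -199). I move above the block first.

Call:
move_arm:
  linear:
    - [15, 28, -5]
    - [15, 28, -5]
    - [15, 28, -5]
    - [15, 28, -5]
    - [15, 28, -5]
    - [15, 28, -5]
    - [15, 28, -5]
    - [15, 28, -5]
    - [15, 28, -5]
    - [15, 28, -5]
    - [15, 28, -5]
    - [15, 28, -5]
  twist:
    - [0, 0, 1]
    - [0, 0, 1]
    - [0, 0, 1]
    - [0, 0, 1]
    - [0, 0, 1]
    - [0, 0, 1]
    - [0, 0, 1]
    - [0, 0, 1]
    - [0, 0, 1]
    - [0, 0, 1]
    - [0, 0, 1]
    - [0, 0, 1]
  fingers: 0

```text
t: 1.3
position: [0.3798, -0.1484, 0.2436]
eef_rot: [-3.141, 0.0, 0.6]
ft_force: [0.5, -0.7, -0.4]
grip_width: 1.0
finger_force: 0.0
```

Call:
move_arm:
  linear:
    - [15, 28, -5]
    - [15, 28, -5]
    - [15, 28, -5]
    - [15, 28, -5]
    - [15, 28, -5]
    - [15, 28, -5]
    - [0, 3, 0]
    - [0, 0, 0]
    - [0, 0, 0]
  twist:
    - [0, 0, 1]
    - [0, 0, 1]
    - [0, 0, 1]
    - [0, 0, 1]
    - [0, 0, 1]
    - [0, 0, 1]
    - [0, 0, 0]
    - [0, 0, 0]
    - [0, 0, 0]

```text
t: 2.2
position: [0.4692, 0.0208, 0.2139]
eef_rot: [-3.142, 0.0, 0.703]
ft_force: [0.0, -0.3, 0.1]
grip_width: 0.997
finger_force: 0.0
```

Run:
```python
from h import *
from scipy.spatial.transform import Rotation as Ro
np.set_printoptions(precision=4,suppress=True)
s=env.observe(); print(s['t'],s['position'],np.degrees(s['eef_rot']))
im,d=grab('wrist'); cv2.imwrite('pics/w1.png',im[:,:,::-1])
c=env.get_calibration('wrist'); K=np.array(c['mtx']); H=np.array(c['hand_eye'])
v,u=np.mgrid[:384,:512]; p=np.stack([(u-K[0,2])/K[0,0]*d,(v-K[1,2])/K[1,1]*d,d],-1)
R=Ro.from_euler('xyz',s['eef_rot']).as_matrix()
P=(p@H[:3,:3].T+H[:3,3])@R.T+s['position']; print(H)
ok=(d>0)&(abs(P[:,:,0]-.469)<.09)&(abs(P[:,:,1]-.0216)<.09)
m=(ok&(P[:,:,2]>.02)&(P[:,:,2]<.045)).astype(np.uint8)
for k in cv2.findContours(m,cv2.RETR_EXTERNAL,cv2.CHAIN_APPROX_NONE)[0]:
    if cv2.contourArea(k)<200: continue
    mm=np.zeros_like(m);cv2.drawContours(mm,[k],-1,1,-1);pts=P[(mm&m)>0]
    top=pts[pts[:,2]>np.median(pts[:,2])-.004]
    print(len(pts),np.percentile(pts[:,2],[10,50,90]),cv2.minAreaRect((top[:,:2]*1000).astype(np.float32)))
print('bench z',np.median(P[ok&(P[:,:,2]<.012)][:,2]))
```

```text
2.2 [0.4692 0.0208 0.2139] [-179.9948    0.0172   40.2971]
[[-0.0005 -0.9552 -0.2961  0.0761]
 [ 1.     -0.0005 -0.0001 -0.    ]
 [-0.0001 -0.2961  0.9552 -0.0704]
 [ 0.      0.      0.      1.    ]]
3733 [0.0295 0.0305 0.0313] ((470.024169921875, 22.771587371826172), (98.917236328125, 30.012096405029297), 40.272865295410156)
bench z 0.0005455372792372015
```

View pics/w1.png

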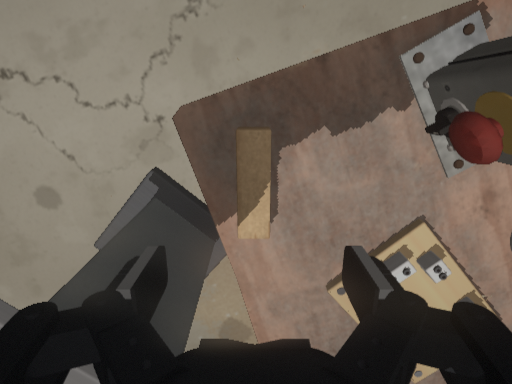

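The wrist view shows the light block upright in the image from (253,130) to (253,238), fully clear of other things. It measures centre (470.0, 22.8), yaw 40.3° and top z 30.5 mm, which agrees with the top view. I descend, grip and lift.

Call:
move_arm:
  linear:
    - [1, 2, -22]
    - [0, 0, -22]
    - [0, 0, -22]
    - [0, 0, -22]
    - [0, 0, -22]
    - [0, 0, -17]
    - [0, 0, -10]
    - [0, 0, 0]
    - [0, 0, 0]
  twist:
    - [0, 0, 0]
    - [0, 0, 0]
    - [0, 0, 0]
    - [0, 0, 0]
    - [0, 0, 0]
    - [0, 0, 0]
    - [0, 0, 0]
    - [0, 0, 0]
    - [0, 0, 0]

```text
t: 3.15
position: [0.4708, 0.023, 0.0775]
eef_rot: [3.141, -0.001, 0.703]
ft_force: [0.1, 0.0, 0.4]
grip_width: 1.005
finger_force: 0.0
```

Call:
move_arm:
  linear:
    - [0, 0, 0]
    - [0, 0, 0]
    - [0, 0, 0]
    - [0, 0, 0]
    - [0, 0, 0]
    - [0, 0, 0]
    - [0, 0, 0]
    - [0, 0, 0]
    - [0, 0, 0]
    - [0, 0, 0]
  twist:
    - [0, 0, 0]
    - [0, 0, 0]
    - [0, 0, 0]
    - [0, 0, 0]
    - [0, 0, 0]
    - [0, 0, 0]
    - [0, 0, 0]
    - [0, 0, 0]
    - [0, 0, 0]
    - [0, 0, 0]
  fingers: 1
  grip_force: 40

```text
t: 4.15
position: [0.4707, 0.0233, 0.0773]
eef_rot: [3.141, -0.001, 0.704]
ft_force: [-1.0, -0.1, 6.6]
grip_width: 0.346
finger_force: 40.8
```

Call:
move_arm:
  linear:
    - [0, 0, 10]
    - [0, 0, 20]
    - [0, 0, 20]
    - [0, 0, 20]
    - [0, 0, 10]
    - [0, 0, 0]
  twist:
    - [0, 0, 0]
    - [0, 0, 0]
    - [0, 0, 0]
    - [0, 0, 0]
    - [0, 0, 0]
    - [0, 0, 0]

```text
t: 4.75
position: [0.4708, 0.0233, 0.158]
eef_rot: [3.14, -0.001, 0.704]
ft_force: [0.1, -0.6, -1.5]
grip_width: 0.34
finger_force: 40.0
```

Call:
move_arm:
  linear:
    - [1, -19, 0]
    - [1, -19, 0]
    - [1, -19, 0]
    - [1, -19, 0]
    - [1, -19, 0]
    - [1, -19, 0]
    - [1, -19, 0]
    - [1, -19, 0]
    - [1, -19, 0]
    - [0, -19, 0]
    - [0, -19, 0]
    - [0, -18, 0]
  twist:
    - [0, 0, 3.5]
    - [0, 0, 3.5]
    - [0, 0, 3.5]
    - [0, 0, 3.5]
    - [0, 0, 3.5]
    - [0, 0, 3.5]
    - [0, 0, 3.5]
    - [0, 0, 3.5]
    - [0, 0, 3.5]
    - [0, 0, 3.5]
    - [0, 0, 3.5]
    - [0, 0, 3.2]

```text
t: 5.95
position: [0.4791, -0.2042, 0.1557]
eef_rot: [-3.14, -0.001, 1.434]
ft_force: [-0.7, 0.7, -0.8]
grip_width: 0.345
finger_force: 40.0
```

Call:
move_arm:
  linear:
    - [0, 0, 0]
    - [0, 0, 0]
    - [0, 0, 0]
  twist:
    - [0, 0, 0]
    - [0, 0, 0]
    - [0, 0, 0]

```text
t: 6.25
position: [0.4793, -0.2028, 0.1564]
eef_rot: [-3.141, -0.001, 1.431]
ft_force: [0.0, -0.6, -1.0]
grip_width: 0.341
finger_force: 40.0
```

Run:
```python
from h import *
from scipy.spatial.transform import Rotation as Ro
np.set_printoptions(precision=4,suppress=True)
s=env.observe(); print(s['t'],s['position'],np.degrees(s['eef_rot']),s['ft_force'])
im,d=grab('wrist'); cv2.imwrite('pics/w2.png',im[:,:,::-1])
c=env.get_calibration('wrist'); K=np.array(c['mtx']); H=np.array(c['hand_eye'])
v,u=np.mgrid[:384,:512]; p=np.stack([(u-K[0,2])/K[0,0]*d,(v-K[1,2])/K[1,1]*d,d],-1)
R=Ro.from_euler('xyz',s['eef_rot']).as_matrix()
P=(p@H[:3,:3].T+H[:3,3])@R.T+s['position']
ok=(d>0)&(abs(P[:,:,0]-.475)<.12)&(abs(P[:,:,1]+.2)<.13)
for nm,a,b in (('bed',.006,.018),('stops',.025,.04),('block',.06,.115)):
  m=(ok&(P[:,:,2]>a)&(P[:,:,2]<b)).astype(np.uint8)
  for k in cv2.findContours(m,cv2.RETR_EXTERNAL,cv2.CHAIN_APPROX_NONE)[0]:
    if cv2.contourArea(k)<150: continue
    mm=np.zeros_like(m);cv2.drawContours(mm,[k],-1,1,-1);pts=P[(mm&m)>0]
    print(nm,len(pts),k[:,0].min(0),k[:,0].max(0),np.percentile(pts[:,2],[5,50,95]),cv2.boxPoints(cv2.minAreaRect((pts[:,:2]*1000).astype(np.float32))).tolist())
```

```text
6.25 [ 0.4793 -0.2028  0.1564] [-179.9417   -0.0404   82.0148] [ 0.0315 -0.5959 -0.9691]
bed 427 [390 201] [412 260] [0.0066 0.0121 0.0172] [[580.0068969726562, -264.53741455078125], [589.4396362304688, -265.62432861328125], [595.0266723632812, -217.13821411132812], [585.5939331054688, -216.05130004882812]]
bed 16736 [163  91] [337 277] [0.0113 0.0125 0.0136] [[407.35137939453125, -257.4051513671875], [526.5615234375, -274.8518371582031], [547.65087890625, -130.752197265625], [428.44073486328125, -113.30551147460938]]
stops 1547 [400 207] [429 287] [0.0283 0.0379 0.0395] [[581.015625, -215.0079345703125], [581.0244140625, -273.6266784667969], [595.0, -273.62457275390625], [594.9912109375, -215.00582885742188]]
stops 894 [294 137] [323 168] [0.0295 0.0326 0.0359] [[510.4745178222656, -174.9644775390625], [528.47412109375, -177.09561157226562], [530.8565673828125, -156.97396850585938], [512.85693359375, -154.84283447265625]]
stops 1309 [237 105] [287 131] [0.0313 0.0325 0.0358] [[476.42864990234375, -145.5939178466797], [507.9990234375, -150.00096130371094], [510.20733642578125, -134.18153381347656], [478.636962890625, -129.7744903564453]]
block 13853 [188 157] [321 344] [0.0974 0.1095 0.1107] [[436.9809265136719, -223.36227416992188], [485.2542419433594, -247.31341552734375], [524.442626953125, -168.32943725585938], [476.1693420410156, -144.3782958984375]]
```

View pics/w2.png

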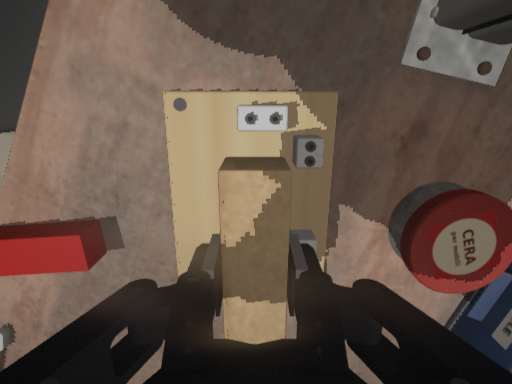

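The wrist view shows the held block at (255,165–340), the end stop at (262,118) and the near fence piece at (309,152). The block is aligned, with about 12 mm left to the fence and 6 mm to the end stop. I lower it to just above the bed.

Call:
move_arm:
  linear:
    - [0, 0, -15]
    - [0, 0, -15]
    - [0, 0, -15]
    - [0, 0, -12]
    - [0, 0, -6]
    - [0, 0, -1]
    - [0, 0, 0]
    - [0, 0, 0]
  twist:
    - [0, 0, 0]
    - [0, 0, 0]
    - [0, 0, 0]
    - [0, 0, 0]
    - [0, 0, 0]
    - [0, 0, 0]
    - [0, 0, 0]
    - [0, 0, 0]

```text
t: 7.1
position: [0.4797, -0.2038, 0.0934]
eef_rot: [3.141, 0.0, 1.432]
ft_force: [-0.5, -0.6, -0.8]
grip_width: 0.344
finger_force: 40.0
```

Call:
move_arm:
  linear:
    - [0, 0, -0.5]
    - [0, 0, -0.5]
    - [0, 0, 0]
    - [0, 0, 0]
  twist:
    - [0, 0, 0]
    - [0, 0, 0]
    - [0, 0, 0]
    - [0, 0, 0]

```text
t: 7.5
position: [0.4795, -0.2037, 0.092]
eef_rot: [3.142, 0.0, 1.432]
ft_force: [0.0, 0.6, -1.5]
grip_width: 0.344
finger_force: 40.0
```

Call:
move_arm:
  linear:
    - [0, 0, -0.5]
    - [0, 0, -0.5]
    - [0, 0, -0.5]
    - [0, 0, 0]
  twist:
    - [0, 0, 0]
    - [0, 0, 0]
    - [0, 0, 0]
    - [0, 0, 0]

```text
t: 7.9
position: [0.4794, -0.2036, 0.0903]
eef_rot: [-3.141, -0.0, 1.432]
ft_force: [0.4, 0.2, -1.7]
grip_width: 0.348
finger_force: 40.0
```

Call:
move_arm:
  linear:
    - [0, 0, -0.5]
    - [0, 0, 0]
    - [0, 0, 0]
  twist:
    - [0, 0, 0]
    - [0, 0, 0]
    - [0, 0, 0]

```text
t: 8.2
position: [0.4795, -0.2036, 0.0899]
eef_rot: [-3.142, -0.0, 1.432]
ft_force: [-0.2, 0.8, -0.8]
grip_width: 0.343
finger_force: 40.0
```

Call:
move_arm:
  linear:
    - [0, 0, -0.5]
    - [0, 0, 0]
    - [0, 0, 0]
  twist:
    - [0, 0, 0]
    - [0, 0, 0]
    - [0, 0, 0]

```text
t: 8.5
position: [0.4795, -0.2037, 0.0894]
eef_rot: [-3.142, -0.0, 1.432]
ft_force: [-0.5, 0.1, -1.2]
grip_width: 0.343
finger_force: 40.0
```

Call:
move_arm:
  linear:
    - [0, 0, -0.4]
    - [0, 0, 0]
    - [0, 0, 0]
  twist:
    - [0, 0, 0]
    - [0, 0, 0]
    - [0, 0, 0]

```text
t: 8.8
position: [0.4795, -0.2036, 0.0893]
eef_rot: [3.141, 0.0, 1.432]
ft_force: [-2.3, 1.3, 5.1]
grip_width: 0.347
finger_force: 40.6
```

Call:
move_arm:
  linear:
    - [2, -0.3, 0.2]
    - [2, -0.3, 0]
    - [2, -0.3, 0]
    - [2, -0.3, 0]
    - [1, -0.1, 0]
    - [0, 0, 0]
    - [0, 0, 0]
  twist:
    - [0, 0, 0]
    - [0, 0, 0]
    - [0, 0, 0]
    - [0, 0, 0]
    - [0, 0, 0]
    - [0, 0, 0]
    - [0, 0, 0]

```text
t: 9.5
position: [0.4887, -0.205, 0.0893]
eef_rot: [3.141, 0.0, 1.432]
ft_force: [0.2, 0.3, 4.4]
grip_width: 0.343
finger_force: 40.6
```

Call:
move_arm:
  linear:
    - [0.5, -0.1, 0]
    - [0.5, -0.1, 0]
    - [0, 0, 0]
    - [0, 0, 0]
  twist:
    - [0, 0, 0]
    - [0, 0, 0]
    - [0, 0, 0]
    - [0, 0, 0]

```text
t: 9.9
position: [0.4894, -0.2051, 0.0893]
eef_rot: [-3.141, 0.0, 1.432]
ft_force: [-2.8, -0.3, 6.2]
grip_width: 0.343
finger_force: 40.8
```

Call:
move_arm:
  linear:
    - [0.5, -0.1, 0]
    - [0, 0, 0]
    - [0, 0, 0]
  twist:
    - [0, 0, 0]
    - [0, 0, 0]
    - [0, 0, 0]

```text
t: 10.2
position: [0.4899, -0.2052, 0.0893]
eef_rot: [-3.141, -0.0, 1.432]
ft_force: [-2.5, 0.2, 5.7]
grip_width: 0.342
finger_force: 40.9
```

Call:
move_arm:
  linear:
    - [0.5, -0.1, 0]
    - [0, 0, 0]
    - [0, 0, 0]
  twist:
    - [0, 0, 0]
    - [0, 0, 0]
    - [0, 0, 0]

```text
t: 10.5
position: [0.4904, -0.2053, 0.0893]
eef_rot: [-3.141, -0.0, 1.432]
ft_force: [-3.0, 0.4, 5.6]
grip_width: 0.342
finger_force: 40.9
```

Call:
move_arm:
  linear:
    - [0.5, -0.1, 0]
    - [0, 0, 0]
    - [0, 0, 0]
  twist:
    - [0, 0, 0]
    - [0, 0, 0]
    - [0, 0, 0]

```text
t: 10.8
position: [0.4906, -0.2053, 0.0893]
eef_rot: [-3.14, -0.0, 1.432]
ft_force: [-5.4, 1.5, 8.4]
grip_width: 0.343
finger_force: 41.2
```

Call:
move_arm:
  linear:
    - [0.5, -0.1, 0]
    - [0, 0, 0]
    - [0, 0, 0]
  twist:
    - [0, 0, 0]
    - [0, 0, 0]
    - [0, 0, 0]

```text
t: 11.1
position: [0.4907, -0.2054, 0.0893]
eef_rot: [-3.139, -0.001, 1.432]
ft_force: [-7.8, 1.7, 9.8]
grip_width: 0.345
finger_force: 41.5
```

Call:
move_arm:
  linear:
    - [0.1, 1, 0.2]
    - [0.2, 1, 0]
    - [0.1, 1, 0]
    - [0.2, 1, 0]
    - [0, 0, 0]
    - [0, 0, 0]
  twist:
    - [0, 0, 0]
    - [0, 0, 0]
    - [0, 0, 0]
    - [0, 0, 0]
    - [0, 0, 0]
    - [0, 0, 0]

```text
t: 11.7
position: [0.4912, -0.2022, 0.0893]
eef_rot: [-3.14, 0.001, 1.431]
ft_force: [-9.1, -5.2, 5.8]
grip_width: 0.344
finger_force: 40.9
```

Call:
move_arm:
  linear:
    - [0.1, 0.5, 0]
    - [0.1, 0.5, 0]
    - [0, 0, 0]
    - [0, 0, 0]
  twist:
    - [0, 0, 0]
    - [0, 0, 0]
    - [0, 0, 0]
    - [0, 0, 0]

```text
t: 12.1
position: [0.4914, -0.2013, 0.0893]
eef_rot: [-3.139, 0.001, 1.431]
ft_force: [-9.9, -5.8, 6.5]
grip_width: 0.343
finger_force: 40.9
```

Call:
move_arm:
  linear:
    - [0.1, 0.5, 0]
    - [0.1, 0.5, 0]
    - [0, 0, 0]
    - [0, 0, 0]
  twist:
    - [0, 0, 0]
    - [0, 0, 0]
    - [0, 0, 0]
    - [0, 0, 0]

```text
t: 12.5
position: [0.4915, -0.2003, 0.0893]
eef_rot: [-3.139, 0.001, 1.431]
ft_force: [-10.9, -6.8, 6.0]
grip_width: 0.34
finger_force: 40.9
```

Call:
move_arm:
  linear:
    - [0.1, 0.5, 0]
    - [0, 0.5, 0]
    - [0, 0, 0]
    - [0, 0, 0]
  twist:
    - [0, 0, 0]
    - [0, 0, 0]
    - [0, 0, 0]
    - [0, 0, 0]

```text
t: 12.9
position: [0.4917, -0.1993, 0.0893]
eef_rot: [-3.139, 0.001, 1.431]
ft_force: [-9.3, -5.3, 6.1]
grip_width: 0.339
finger_force: 40.9
```

Call:
move_arm:
  linear:
    - [0, 0.5, 0]
    - [0, 0, 0]
    - [0, 0, 0]
  twist:
    - [0, 0, 0]
    - [0, 0, 0]
    - [0, 0, 0]

```text
t: 13.2
position: [0.4917, -0.1988, 0.0893]
eef_rot: [-3.139, 0.001, 1.431]
ft_force: [-9.3, -4.8, 5.7]
grip_width: 0.341
finger_force: 40.9
```

Call:
move_arm:
  linear:
    - [0.1, 0.5, 0]
    - [0, 0, 0]
    - [0, 0, 0]
  twist:
    - [0, 0, 0]
    - [0, 0, 0]
    - [0, 0, 0]

```text
t: 13.5
position: [0.4918, -0.1983, 0.0893]
eef_rot: [-3.139, 0.001, 1.431]
ft_force: [-8.9, -6.0, 6.2]
grip_width: 0.344
finger_force: 40.9
```

Call:
move_arm:
  linear:
    - [0.1, 0.5, 0]
    - [0, 0, 0]
    - [0, 0, 0]
  twist:
    - [0, 0, 0]
    - [0, 0, 0]
    - [0, 0, 0]

```text
t: 13.8
position: [0.4919, -0.1978, 0.0893]
eef_rot: [-3.139, 0.001, 1.431]
ft_force: [-8.6, -6.3, 5.9]
grip_width: 0.345
finger_force: 40.9
```

Call:
move_arm:
  linear:
    - [0.1, 0.5, 0]
    - [0, 0, 0]
    - [0, 0, 0]
  twist:
    - [0, 0, 0]
    - [0, 0, 0]
    - [0, 0, 0]

```text
t: 14.1
position: [0.4919, -0.1974, 0.0893]
eef_rot: [-3.139, 0.001, 1.431]
ft_force: [-10.8, -6.5, 6.6]
grip_width: 0.342
finger_force: 40.9
```

Call:
move_arm:
  linear:
    - [0, 0.5, 0]
    - [0, 0, 0]
    - [0, 0, 0]
  twist:
    - [0, 0, 0]
    - [0, 0, 0]
    - [0, 0, 0]

```text
t: 14.4
position: [0.492, -0.197, 0.0893]
eef_rot: [-3.14, 0.001, 1.431]
ft_force: [-10.0, -7.8, 5.6]
grip_width: 0.343
finger_force: 40.8
```

Call:
move_arm:
  linear:
    - [0.1, 0.5, 0]
    - [0, 0, 0]
    - [0, 0, 0]
  twist:
    - [0, 0, 0]
    - [0, 0, 0]
    - [0, 0, 0]

```text
t: 14.7
position: [0.492, -0.1969, 0.0893]
eef_rot: [-3.14, 0.002, 1.431]
ft_force: [-10.0, -9.8, 4.8]
grip_width: 0.341
finger_force: 40.7
```

Call:
move_arm:
  linear:
    - [0, 0.5, 0]
    - [0, 0.5, 0]
    - [0, 0, 0]
    - [0, 0, 0]
    - [0, 0, 0]
  twist:
    - [0, 0, 0]
    - [0, 0, 0]
    - [0, 0, 0]
    - [0, 0, 0]
    - [0, 0, 0]

```text
t: 15.2
position: [0.492, -0.1968, 0.0893]
eef_rot: [-3.14, 0.003, 1.431]
ft_force: [-11.2, -15.9, 2.7]
grip_width: 0.343
finger_force: 40.5
```

Run:
```python
from h import *
from scipy.spatial.transform import Rotation as Ro
np.set_printoptions(precision=4,suppress=True)
s=env.observe(); print(s['t'],s['position'],np.degrees(s['eef_rot']),s['ft_force'],s['moment'])
im,d=grab('wrist'); b=cv2.resize(im[60:360,130:400,::-1],None,fx=2,fy=2,interpolation=cv2.INTER_CUBIC)
cv2.imwrite('pics/w3.png',b)
c=env.get_calibration('wrist'); K=np.array(c['mtx']); H=np.array(c['hand_eye'])
v,u=np.mgrid[:384,:512]; p=np.stack([(u-K[0,2])/K[0,0]*d,(v-K[1,2])/K[1,1]*d,d],-1)
R=Ro.from_euler('xyz',s['eef_rot']).as_matrix()
P=(p@H[:3,:3].T+H[:3,3])@R.T+s['position']
ok=(d>0)&(abs(P[:,:,0]-.49)<.06)&(abs(P[:,:,1]+.2)<.085)
for nm,a,b in (('stops',.028,.0365),('block',.039,.046)):
  m=(ok&(P[:,:,2]>a)&(P[:,:,2]<b)).astype(np.uint8)
  for k in cv2.findContours(m,cv2.RETR_EXTERNAL,cv2.CHAIN_APPROX_NONE)[0]:
    if cv2.contourArea(k)<150: continue
    mm=np.zeros_like(m);cv2.drawContours(mm,[k],-1,1,-1);pts=P[(mm&m)>0]
    print(nm,len(pts),k[:,0].min(0),k[:,0].max(0),np.percentile(pts[:,2],[5,50,95]),np.round(cv2.boxPoints(cv2.minAreaRect((pts[:,:2]*1000).astype(np.float32))),1).tolist())
```

```text
15.2 [ 0.492  -0.1968  0.0893] [-179.9088    0.1943   81.988 ] [-11.1914 -15.8725   2.7382] [-2.3649  1.8645 -0.4069]
stops 261 [285 307] [296 338] [0.0314 0.0325 0.0337] [[502.0, -242.39999389648438], [507.6000061035156, -243.1999969482422], [509.8999938964844, -226.60000610351562], [504.29998779296875, -225.8000030517578]]
stops 192 [194 240] [220 256] [0.0287 0.0327 0.0361] [[464.8999938964844, -185.89999389648438], [466.20001220703125, -189.0], [478.29998779296875, -184.0], [477.0, -180.8000030517578]]
stops 197 [289 239] [316 257] [0.0288 0.0328 0.0361] [[509.20001220703125, -188.10000610351562], [519.5999755859375, -196.5], [521.5999755859375, -194.10000610351562], [511.20001220703125, -185.60000610351562]]
stops 1617 [291 172] [329 216] [0.031  0.0326 0.0358] [[511.5, -174.8000030517578], [528.2999877929688, -177.3000030517578], [531.2999877929688, -157.10000610351562], [514.4000244140625, -154.60000610351562]]
stops 3022 [201 126] [288 167] [0.0312 0.0325 0.0358] [[476.3999938964844, -146.10000610351562], [513.2999877929688, -151.1999969482422], [515.5, -134.6999969482422], [478.70001220703125, -129.60000610351562]]
block 12206 [189 168] [320 344] [0.0414 0.0425 0.0435] [[449.6000061035156, -217.6999969482422], [498.0, -241.60000610351562], [537.0, -162.60000610351562], [488.6000061035156, -138.6999969482422]]
```

View pics/w3.png

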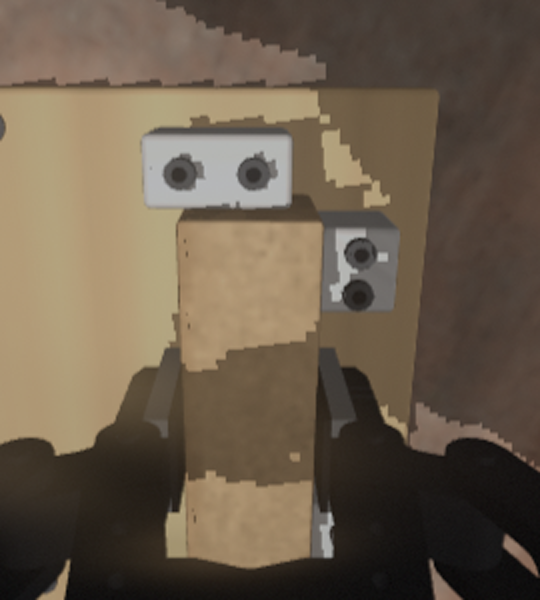

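The close view shows the block flat (top at z 42.5 mm). Its far end is against the end stop at (235,210) and its side is against the fence piece at (322,260). The y push is firmer than needed, and the moment suggests the rear fence piece carries most of the side load. I ease the push and trim the yaw.

Call:
move_arm:
  linear:
    - [0, -0.4, 0]
    - [0, 0, 0]
    - [0, 0, 0]
    - [0, 0, 0]
  twist:
    - [0, 0, -0.1]
    - [0, 0, -0.1]
    - [0, 0, 0]
    - [0, 0, 0]

```text
t: 15.65
position: [0.492, -0.1968, 0.0893]
eef_rot: [-3.14, 0.003, 1.428]
ft_force: [-11.3, -13.4, 3.3]
grip_width: 0.346
finger_force: 40.6
```

```bash
python3 -c "
from h import *
s=env.observe(); print(s['t'],s['position'],np.degrees(s['eef_rot']),s['ft_force'],s['moment'])"
```

```text
15.65 [ 0.49200087 -0.19682516  0.08933814] [-1.79895571e+02  1.73250001e-01  8.18365235e+01] [-11.3248996  -13.3957638    3.27025554] [-1.94531725  1.78796665 -0.11684095]
```

Call:
move_arm:
  linear:
    - [0, -0.2, 0]
    - [0, 0, 0]
    - [0, 0, 0]
    - [0, 0, 0]
    - [0, 0, 0]
    - [0, 0, 0]
  twist:
    - [0, 0, -0.1]
    - [0, 0, 0]
    - [0, 0, 0]
    - [0, 0, 0]
    - [0, 0, 0]
    - [0, 0, 0]

```text
t: 16.25
position: [0.492, -0.1969, 0.0893]
eef_rot: [-3.14, 0.003, 1.427]
ft_force: [-10.8, -12.7, 4.1]
grip_width: 0.352
finger_force: 40.7
```

```bash
python3 -c "
from h import *
s=env.observe(); print(s['t'],s['position'],np.degrees(s['eef_rot']),s['ft_force'],s['moment'])"
```

```text
16.25 [ 0.49201505 -0.19685923  0.08932457] [-1.79888887e+02  1.63128917e-01  8.17605956e+01] [-10.79614021 -12.65700068   4.12596675] [-1.78708164  1.76292537  0.07392464]
```

```bash
python3 -c "
from cell import env
print(env.sign_off())"
```

```text
the job is handed in; nothing more can be done
None
```

The block is loaded flat in the jig and I handed the job in still gripping it, pressing about 9 N against the side fence and 14 N against the end stop; no verdict was returned.

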